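# Clear the tool board to fetch the ring gauge, then put the tools back

## Task

The ring gauge lies at the back of the tool board on the bench, hemmed in by the gum pot, the cigar cutter and the cap punch. Stand these three in the side tray first, leaving the gauge where it is until all three are there, then lay the gauge flat in the middle of the blue book on the bench, lengthwise along the book, and only then stand each of the three back in the middle of its own cork mat, the cutter square on its oblong mat. Keep the three upright all the time and finish with everything released.

Things in the scene. Friction and masses are not known exactly. Their poses are not given: they have to be found in the camera images.
- gum_pot: Open beige stoneware gum pot, round, 55 mm across, 49 mm high, 140 g, standing. Origin: centre of its underside; z up. It can be gripped across its full width. (Similar things on the raised ledge at the back are not meant.)
- cigar_clipper: Standing cigar cutter, a flat upright black plate with gilt top and foot: 14 mm thick (its x), 46 mm wide (its y), 69 mm high, 75 g; all its parts are fixed to each other. Origin: centre of its underside; z up. Grip it across its 14 mm thickness; the foot is only 13 mm thick, so it must be set down level.
- cap_punch: Pale brass cap punch, a standing turned piece 25 mm in diameter and 60 mm high, 45 g, with a waist below its head. Origin: centre of its underside; z up. It can be gripped across at any yaw, at 40 to 50 mm above its underside.
- ring_gauge: Flat hardwood plate with a row of round holes, 46 mm (its x) by 150 mm (its y), 8 mm thick, 60 g. Origin: centre of its underside; z up. Grip across its 46 mm width. At first on a 26 mm wide plinth along the back of the tool board, square to it, underside 15 mm above the bench, front edge 7 mm behind the mats; a finger holding a tool high up passes over it.
- pot_mat_centre (a point): Centre of the top of the gum pot's mat: fixed cork disc, 60 mm in diameter, top 12 mm above the bench. The three mats lie on the pale tool board (148 by 200 mm, top 9 mm above the bench), all with its yaw; each tool starts on its own mat. Their order along the board's y varies, middles 60 mm apart, back edges (+x) on one line.
- cutter_mat_centre (a point): Centre of the top of the cutter's mat: oblong fixed cork mat, 22 mm (x) by 52 mm (y), top 12 mm above the bench. The cutter's 46 mm width goes along the mat's y; either face may be in front.
- punch_mat_centre (a point): Centre of the top of the cap punch's mat: round fixed cork disc, 32 mm in diameter, top 12 mm above the bench.
- side_tray_floor (a point): Centre of the inner floor of the empty fixed side tray, reddish wood, inside 140 mm (x, its axes along its sides) by 180 mm (y), floor 8 mm above the bench, lip 13 mm. Tools may stand anywhere inside. Tray and tool board lie left and right (or swapped) of a wooden strip at y = 0.05 m, 0.05 m high; from x = 0.64 m on is a ledge 0.14 m high with cigars on it up to 0.18 m.
- count_book_top (a point): Centre of the top face of a dark blue closed notebook, fixed on the bench, 148 mm (x, its length) by 104 mm (y), top 13 mm above the bench. A pencil lies on the bench beside it. z up.

How it is judged:
On the way, in this order (a step that is already met when the one before it is completed fails the run):
1. the gum pot, the cutter and the cap punch all stand released in the side tray, the gauge not yet moved by more than 20 mm (z of gum_pot in the frame of side_tray_floor between -0.006 and 0.008 m and x of gum_pot in the frame of side_tray_floor between -0.048 and 0.048 m and y of gum_pot in the frame of side_tray_floor between -0.068 and 0.068 m and angle between each of gum_pot, cigar_clipper, cap_punch's own z axis and vertical below 0.15 rad and linear speed of each of gum_pot, cigar_clipper, cap_punch below 0.02 m/s and angular speed of each of gum_pot, cigar_clipper, cap_punch below 1 rad/s and contact force between the fingers and gum_pot below 0.3 N and z of cigar_clipper in the frame of side_tray_floor between -0.006 and 0.008 m and x of cigar_clipper in the frame of side_tray_floor between -0.065 and 0.065 m and y of cigar_clipper in the frame of side_tray_floor between -0.075 and 0.075 m and contact force between the fingers and cigar_clipper below 0.3 N and z of cap_punch in the frame of side_tray_floor between -0.006 and 0.008 m and x of cap_punch in the frame of side_tray_floor between -0.06 and 0.06 m and y of cap_punch in the frame of side_tray_floor between -0.08 and 0.08 m and contact force between the fingers and cap_punch below 0.3 N and distance of ring_gauge from where it was at the start of the episode below 0.02 m), for 0.2 s.
2. the ring gauge lies released, flat and lengthwise in the middle of the book, while the three tools are still in the side tray (z of ring_gauge in the frame of count_book_top between -0.006 and 0.006 m and x of ring_gauge in the frame of count_book_top between -0.015 and 0.015 m and y of ring_gauge in the frame of count_book_top between -0.015 and 0.015 m and angle between the y axis of ring_gauge and the x axis of count_book_top, either way round below 0.2 rad and angle between ring_gauge's own z axis and vertical below 0.1 rad and linear speed of each of ring_gauge, gum_pot, cigar_clipper, cap_punch below 0.02 m/s and angular speed of each of ring_gauge, gum_pot, cigar_clipper, cap_punch below 1 rad/s and contact force between the fingers and ring_gauge below 0.3 N and z of gum_pot in the frame of side_tray_floor between -0.006 and 0.008 m and x of gum_pot in the frame of side_tray_floor between -0.048 and 0.048 m and y of gum_pot in the frame of side_tray_floor between -0.068 and 0.068 m and angle between each of gum_pot, cigar_clipper, cap_punch's own z axis and vertical below 0.15 rad and contact force between the fingers and gum_pot below 0.3 N and z of cigar_clipper in the frame of side_tray_floor between -0.006 and 0.008 m and x of cigar_clipper in the frame of side_tray_floor between -0.065 and 0.065 m and y of cigar_clipper in the frame of side_tray_floor between -0.075 and 0.075 m and contact force between the fingers and cigar_clipper below 0.3 N and z of cap_punch in the frame of side_tray_floor between -0.006 and 0.008 m and x of cap_punch in the frame of side_tray_floor between -0.06 and 0.06 m and y of cap_punch in the frame of side_tray_floor between -0.08 and 0.08 m and contact force between the fingers and cap_punch below 0.3 N), for 0.2 s.
At the end, for the whole second after the job is handed in: Gauge flat on the book, within 15 mm along and across of its middle and 0.2 rad of its length; pot, cutter and punch upright (0.15 rad) on their own mats, within 12 mm of the middle, cutter within 0.25 rad of its mat's length; all released and at rest (z of ring_gauge in the frame of count_book_top between -0.006 and 0.006 m and x of ring_gauge in the frame of count_book_top between -0.015 and 0.015 m and y of ring_gauge in the frame of count_book_top between -0.015 and 0.015 m and angle between the y axis of ring_gauge and the x axis of count_book_top, either way round below 0.2 rad and angle between ring_gauge's own z axis and vertical below 0.1 rad and linear speed of each of ring_gauge, gum_pot, cigar_clipper, cap_punch below 0.02 m/s and angular speed of each of ring_gauge, gum_pot, cigar_clipper, cap_punch below 1 rad/s and contact force between the fingers and ring_gauge below 0.3 N and horizontal distance between gum_pot and pot_mat_centre below 0.012 m and z of gum_pot in the frame of pot_mat_centre between -0.004 and 0.005 m and angle between each of gum_pot, cigar_clipper, cap_punch's own z axis and vertical below 0.15 rad and contact force between the fingers and gum_pot below 0.3 N and horizontal distance between cigar_clipper and cutter_mat_centre below 0.012 m and z of cigar_clipper in the frame of cutter_mat_centre between -0.004 and 0.005 m and contact force between the fingers and cigar_clipper below 0.3 N and horizontal distance between cap_punch and punch_mat_centre below 0.012 m and z of cap_punch in the frame of punch_mat_centre between -0.004 and 0.005 m and contact force between the fingers and cap_punch below 0.3 N and angle between the y axis of cigar_clipper and the y axis of cutter_mat_centre, either way round below 0.25 rad); the robot touches nothing.
It fails at once if the gum pot tips by more than 0.6 rad (angle between gum_pot's own z axis and vertical above 0.6 rad).
It fails at once if the cutter tips by more than 0.6 rad (angle between cigar_clipper's own z axis and vertical above 0.6 rad).
It fails at once if the cap punch tips by more than 0.6 rad (angle between cap_punch's own z axis and vertical above 0.6 rad).
It also fails if it takes over 152 s, if anything falls off the work surface, if the arm or the gripper's body presses on something with over 40 N, if the wrist force passes 120 N, or if a joint passes its speed limit or range.

## Robot

A 6-joint arm with a two-finger parallel gripper is mounted at the origin on a cart in front of the work surface, level with it; the furniture and walls round the work are solid. World frame = base frame: x ahead of the robot, y to its left, z up, the work surface at z = 0. Lengths are in m, angles in rad, forces in N, time in s.
With the tool pointing down it reaches from about 0.25 to 0.775 m from the base axis. Payload 4 kg.
Tool frame: the origin (TCP) lies on the centre line of the jaws, within the pads' length; the fingertips stand 14 mm ahead of it and the grasp point (between the pads) lies 5 mm behind it (robot.tcp_to_tips is the distance from the TCP to the fingertips, in m); z points along the fingers, y is the line along which they close (so a half turn about z gives the same grasp; the last joint's range is limited). The gripper opens to 94 mm and grips with 3 to 60 N. Pads are 16 mm wide; open, the fingers measure 119 mm over their backs; the gripper's body (75 mm by 177 mm) begins 78 mm behind the grasp point.
Start: joints at [1.126, 0.087, 1.371, -0, 1.684, -0.103], TCP at [0.184, 0.518, 0.22] pointing down, gripper open.
Joint ranges: [-3.1, 3.1], [-0.76, 2.03], [0.27, 2.55], [-1.08, 4.22], [0.17, 2.65], [-2.57, 2.57]. Speed limits (rad/s): [2.79, 2.79, 3.14, 3.14, 3.14, 3.14].

## Interface

Orientations are given as [roll, pitch, yaw] about the fixed x, y, z axes, in that order (R = Rz(yaw) Ry(pitch) Rx(roll)).
In Python, from bench import robot gives the robot as it stands.
- The arm moves only by the tool carry_out, never from a script. Its argument "increments" is a list of rows, each a list of 3 entries, a list of its own where there are three numbers: the closure in counts, from 0 (fully open) to 255 (shut), then the shift along the tool's x, y, z in mm, then the turn about the tool's z in degrees. In form: [[fingers, [dx, dy, dz], twist], ...]. A call has 1 to 8 rows; each row shifts and turns the commanded pose from where the row before left it, along the tool's axes as they then stand; what a row does not reach is not made up. A row lasts 1/10 s, in which the tool goes at most 50 mm and 8.59 degrees, less where a joint would pass 70% of its speed; a pose out of reach is approached as far as the arm can. A call with a gripper value outside its range is refused whole. The fingers move at their own pace and stop on an object; the grip force is fixed at half the most. Time passes only in rows, so rows that do not move let the fingers close. It gives the time, the measured TCP pose, the force, the opening and the grip force at its end, in the units of the state.
- robot.get_obs(): the state, without advancing time (a new reading comes with each control period).
- robot.snapshot(name): name is "scene" or "top" or "wrist"; returns the picture (384x512x3 uint8, blue, green, red); there is no depth.
- robot.get_calibration(name): a dict with "vfov" (degrees; the focal length in pixels is half the picture's height over the tangent of half this angle, whatever the lens; pixels are square), "cx", "cy" (the principal point, pixels), "T" (4x4, takes a point from camera to world coordinates). Camera axes: x right, y down, z forward; pixel columns grow to the right and rows downward; lengths in m; the calibration is good to about 2 mm. A picture is of the moment at which its call begins: read the wrist's pose just before it. get_calibration takes no time and is no camera call; for the wrist camera it gives the pose at the moment of the call.
- robot.close_job(): hands the job in; it is judged then, once.
The state is a dict: "time": time; "joint_positions": joint angles; "qvel": joint speeds; "joint_torque": joint torques, N m; "tool_pos": TCP position; "ee_rot": TCP orientation; "wrist_force": force on the tool from outside, world axes, zero at the start; "wrist_torque": the same for the moment, N m; "width": finger opening in m; "finger_force": force on a finger pad.
Only numpy, scipy, OpenCV 4.12 (cv2) and the standard library are available. Lean on these libraries where they do the work, as an engineer would, in place of code of your own. Each camera call takes 0.05 s, during which the arm holds its last target. There are 200 camera calls.

## Working session

There is one attempt and no reset: what is moved stays moved. The work goes in short steps, Python scripts to look and compute and a tool call to move; the robot and the scene stay as the last step left them, time stands still between calls to the robot, and variables do not carry over. Pictures are saved under pics/ and viewed, at most 14 in all, crops included, and the job is handed in when it is done.

Besides the shell and the picture viewer there is one more tool, called as name(argument=value, ...) on one line, values as JSON. carry_out: Moves the arm, as the interface text tells. Its arguments: {"type":"object","properties":{"increments":{"type":"array","items":{"type":"array"}}},"required":["increments"]}

```bash
mkdir -p pics; ls
python3 - <<'E'
from bench import robot
import cv2
o=robot.get_obs(); print({k:o[k] for k in('time','tool_pos','ee_rot','width')},robot.tcp_to_tips)
for n in('top','scene'):
    cv2.imwrite(f'pics/{n}0.png',robot.snapshot(n)); c=robot.get_calibration(n); print(n,c)
E
```

```text
pics
{'time': 0.0, 'tool_pos': array([0.18414385, 0.51770765, 0.21831826]), 'ee_rot': array([-3.13939865e+00, -2.05851956e-04,  2.79975312e+00]), 'width': 0.0942253350884805} 0.014
top {'vfov': 54.94922193668094, 'cx': 259.28442826648734, 'cy': 188.38907879926728, 'T': array([[-0.01247944, -0.99684213,  0.07842216,  0.41081131],
       [-0.99991122,  0.0128072 ,  0.00367793,  0.01942006],
       [-0.00467069, -0.0783693 , -0.99691346,  1.2178364 ],
       [ 0.        ,  0.        ,  0.        ,  1.        ]])}
scene {'vfov': 49.84577681081788, 'cx': 253.80684104845187, 'cy': 190.76346772551898, 'T': array([[-0.89178851, -0.29709736,  0.34124244,  0.07295075],
       [-0.45239362,  0.59767082, -0.66191359,  0.77734842],
       [-0.00729787, -0.74466284, -0.66740093,  0.8583359 ],
       [ 0.        ,  0.        ,  0.        ,  1.        ]])}
```

Run:
```python
import cv2
i=cv2.imread('pics/top0.png'); cv2.imwrite('pics/top0c.png',cv2.resize(i[60:340,80:470],None,fx=2.05,fy=2.05,interpolation=cv2.INTER_CUBIC))
```

```text
(no output)
```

View pics/top0.png

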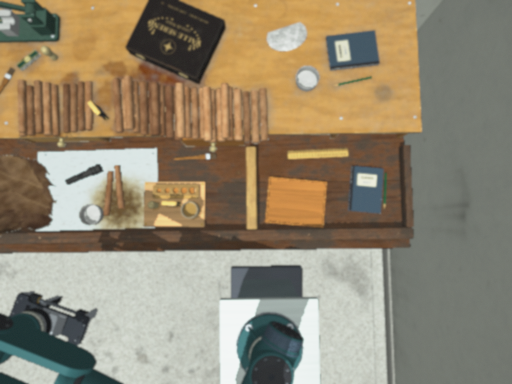

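View pics/scene0.png

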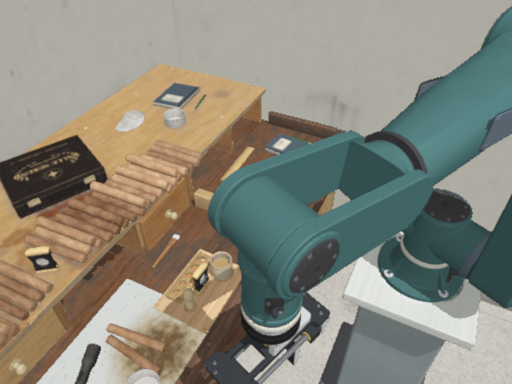

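The top view shows the board around (175,203), the tray at (296,202), the book at (367,189) and the strip at column 251. Next I enlarge it and compute rough positions.

```bash
cat > h.py <<'E'
import numpy as np,cv2
from bench import robot
def p2w(c,u,v,z):
    f=192/np.tan(np.radians(c['vfov']/2)); T=c['T']
    d=T[:3,:3]@[(u-c['cx'])/f,(v-c['cy'])/f,1]; o=T[:3,3]
    return o+d*(z-o[2])/d[2]
def w2p(c,p):
    f=192/np.tan(np.radians(c['vfov']/2)); T=c['T']; q=T[:3,:3].T@(np.array(p)-T[:3,3])
    return np.array([c['cx']+f*q[0]/q[2],c['cy']+f*q[1]/q[2]])
def st():
    o=robot.get_obs(); np.set_printoptions(precision=4,suppress=True)
    print(round(o['time'],2),o['tool_pos'],o['ee_rot'],round(o['width'],4),o['finger_force']); return o
def shift(target,yaw=None):
    """mm shift in tool axes (and twist deg) from measured pose, tool pointing down"""
    from scipy.spatial.transform import Rotation as R
    o=robot.get_obs(); r=R.from_euler('xyz',o['ee_rot']); d=r.inv().apply(np.array(target)-o['tool_pos'])*1000
    t=None if yaw is None else np.degrees((-(yaw-o['ee_rot'][2])+np.pi/2)%np.pi-np.pi/2)
    return d.round(1),t
E
python3 - <<'E'
from h import *
i=cv2.imread('pics/top0.png')
a=cv2.resize(i[172:236,138:214],None,fx=8,fy=8,interpolation=cv2.INTER_CUBIC)
b=cv2.resize(i[158:234,255:395],None,fx=5.7,fy=5.7,interpolation=cv2.INTER_CUBIC)[:, :800]
cv2.imwrite('pics/a.png',a);cv2.imwrite('pics/b.png',b)
c=robot.get_calibration('top')
for n,u,v,z in[('board',175,203,.01),('tray',296,202,.01),('book',367,189,.013)]: print(n,p2w(c,u,v,z))
c=robot.get_calibration('wrist');print(c);o=st()
print(np.linalg.inv(c['T'])[:3]@[*o['tool_pos'],1])
E
```

```text
board [0.46138138 0.3004609  0.01      ]
tray [ 0.45963647 -0.09563176  0.01      ]
book [ 0.49906429 -0.32813522  0.013     ]
{'vfov': 64.18166774294427, 'cx': 257.95925178555694, 'cy': 189.63145852003169, 'T': array([[ 0.33579023,  0.91494988,  0.22385628,  0.11872502],
       [ 0.94193597, -0.32585477, -0.08108824,  0.54093165],
       [-0.00124704,  0.23808692, -0.97124305,  0.38293563],
       [ 0.        ,  0.        ,  0.        ,  1.        ]])}
0.1 [0.1841 0.5177 0.2184] [-3.1396 -0.0002  2.7998] 0.0941 0.0
[0.0003 0.0282 0.1763]
```

View pics/a.png

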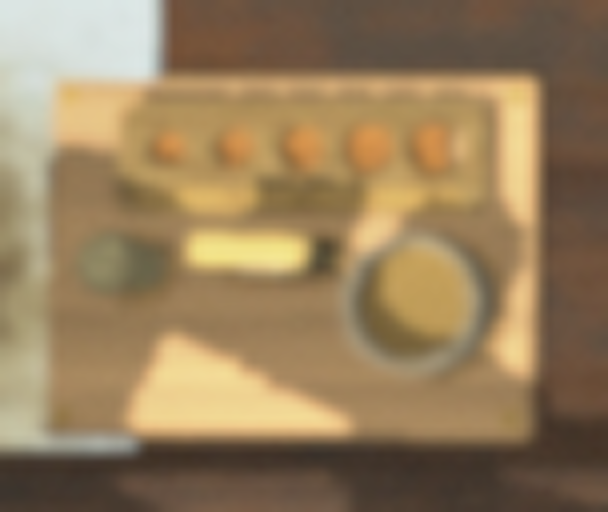

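View pics/b.png

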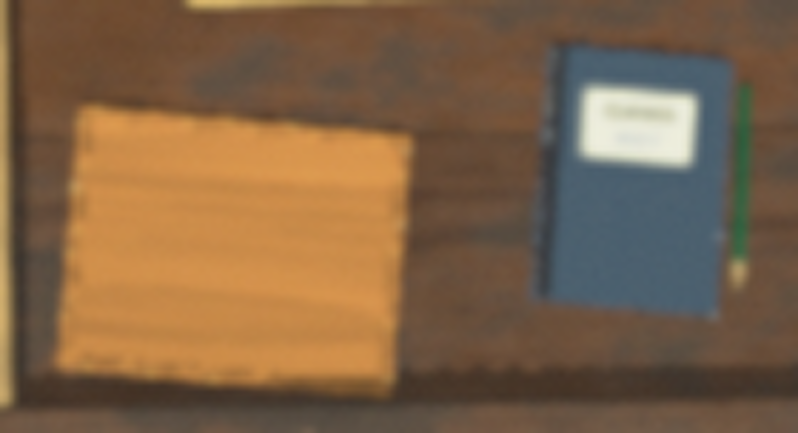

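The board, left to right, holds the punch (a: 120,262), cutter (250,253) and pot (415,302), with the gauge behind. The tray is plain wood, slightly turned, and so is the book. I compute corner positions and the first move, to look with the wrist camera.

Run:
```python
from h import *
c=robot.get_calibration('top')
def q(n,pts,ox,oy,s,z):
    w=np.array([p2w(c,ox+(u+.5)/s-.5,oy+(v+.5)/s-.5,z)[:2] for u,v in pts])
    print(n,'centre',w.mean(0)); print(w)
    for a,b in((0,1),(2,3)): d=w[a]-w[b]; print(' yaw ydir',np.arctan2(-d[0],d[1]),np.hypot(*d))
    for a,b in((0,2),(1,3)): d=w[a]-w[b]; print(' yaw xdir',np.arctan2(d[1],d[0]),np.hypot(*d))
q('board',[(58,80),(541,78),(52,440),(535,440)],138,172,8,.009)
q('tray',[(80,103),(414,133),(57,370),(393,397)],255,158,5.7,.02)
q('book',[(553,43),(733,62),(533,297),(717,317)],255,158,5.7,.013)
st();print(shift([.44,.23,.22],1.571))
```

```text
board centre [0.45851599 0.30193837]
[[0.53330014 0.40060357]
 [0.53155303 0.2016254 ]
 [0.38582396 0.40130598]
 [0.38338682 0.20421854]]
 yaw ydir -0.008780168186104961 0.19898584052398025
 yaw ydir -0.012365110993818661 0.19710251368715315
 yaw xdir -0.004762881486552018 0.1474778562517696
 yaw xdir -0.017499785783303478 0.14818889942974958
tray centre [ 0.46097793 -0.09463094]
[[ 0.54631017 -0.00714654]
 [ 0.52659025 -0.19768469]
 [ 0.39429125  0.00808749]
 [ 0.37672003 -0.18178003]]
 yaw ydir -0.10312871895346191 0.19155589747776444
 yaw ydir -0.09228176276439809 0.19067885226319994
 yaw xdir -0.09987800517748101 0.15278032279500364
 yaw xdir -0.1057271795369012 0.15071177977359954
book centre [ 0.49906045 -0.32426331]
[[ 0.57833857 -0.28040348]
 [ 0.56595324 -0.38356211]
 [ 0.43232779 -0.26431133]
 [ 0.41962221 -0.36877634]]
 yaw ydir -0.11948905400452675 0.10389946640406203
 yaw ydir -0.12103079452999072 0.10523483189951686
 yaw xdir -0.10976903589465244 0.14689487244186866
 yaw xdir -0.10070149658208741 0.1470761341533408
0.1 [0.1841 0.5177 0.2184] [-3.1396 -0.0002  2.7998] 0.0941 0.0
(array([-337.5, -185.4,   -1.3]), np.float64(70.4050366039993))
```

carry_out(increments=[[0, [-42, -23, 0], 0], [0, [-42, -23, 0], 0], [0, [-42, -23, 0], 0], [0, [-42, -23, 0], 0], [0, [-42, -23, 0], 0], [0, [-42, -23, 0], 0], [0, [-42, -23, 0], 0], [0, [-43, -24, 0], 0]])

```text
time: 0.9
tool_pos: [0.4405, 0.2293, 0.2191]
ee_rot: [-3.142, -0.0, 2.8]
wrist_force: [1.2, 0.7, 0.4]
width: 0.0937
finger_force: 0.0
```

carry_out(increments=[[0, [0, 0, 0], 8.5], [0, [0, 0, 0], 8.5], [0, [0, 0, 0], 8.5], [0, [0, 0, 0], 8.5], [0, [0, 0, 0], 8.5], [0, [0, 0, 0], 8.5], [0, [0, 0, 0], 8.5], [0, [0, 0, 0], 8.5]])

```text
time: 1.7
tool_pos: [0.4395, 0.2308, 0.2189]
ee_rot: [-3.14, 0.0, 1.607]
wrist_force: [0.3, -0.6, 1.0]
width: 0.0939
finger_force: 0.0
```

carry_out(increments=[[0, [0, 0, 0], 2.5], [0, [0, 0, 0], 0], [0, [0, 0, 0], 0]])

```text
time: 2.0
tool_pos: [0.4397, 0.2309, 0.2191]
ee_rot: [-3.141, 0.0, 1.57]
wrist_force: [-0.2, -0.4, 0.1]
width: 0.0941
finger_force: 0.0
```

Run:
```python
from h import *
import pickle
st(); c=robot.get_calibration('wrist'); i=robot.snapshot('wrist'); st()
cv2.imwrite('pics/w1.png',i); pickle.dump(c,open('w1.pkl','wb'))
cv2.imwrite('pics/w1v.png',cv2.resize(i,(800,600),interpolation=cv2.INTER_CUBIC))
```

```text
2.0 [0.4397 0.2309 0.2191] [-3.1409  0.0002  1.5704] 0.0941 0.0
2.05 [0.4397 0.2309 0.2192] [-3.1411  0.0001  1.5702] 0.0937 0.0
```

View pics/w1v.png

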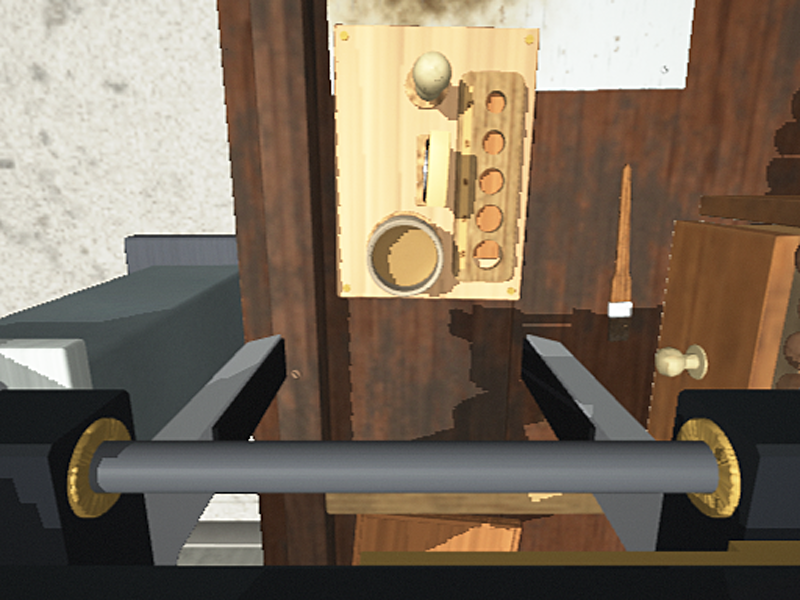

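The wrist view shows the board at view px (335–540, 25–300), with the pot rim at about (405,252), the cutter's top at about (440,168), the punch head at about (432,73) and the gauge at about (490,178). Next is an enlarged crop.

Run:
```python
import cv2
i=cv2.imread('pics/w1.png'); cv2.imwrite('pics/w1c.png',cv2.resize(i[8:198,205:355],None,fx=3.15,fy=3.15,interpolation=cv2.INTER_CUBIC))
```

```text
(no output)
```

View pics/w1c.png

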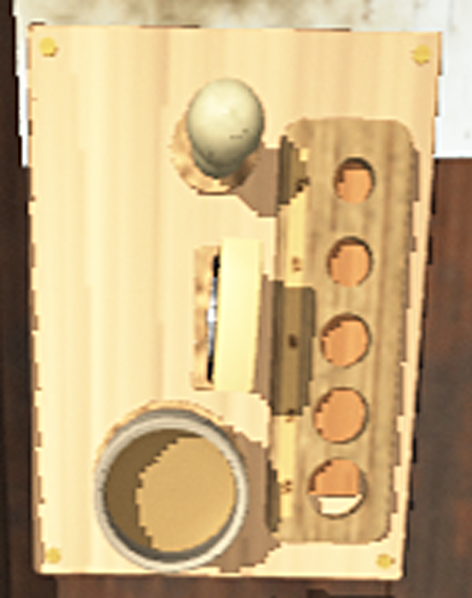

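Crop readings:
- Board corners: (28,27), (440,32), (37,575), (404,580).
- Pot rim centre: (172,492).
- Cutter top centre: (241,315).
- Punch head: (226,117).
- Gauge corners: (285,120), (418,120), (270,540), (392,540).

Run:
```python
from h import *
import pickle
c=pickle.load(open('w1.pkl','rb'))
def P(u,v,z): return p2w(c,205+(u+.5)/3.15-.5,8+(v+.5)/3.15-.5,z)
for n,u,v,z in[('b',28,27,.009),('b',440,32,.009),('b',37,575,.009),('b',404,580,.009),('pot',172,492,.061),('cut',241,315,.081),('cuttop',241,238,.081),('cutbot',241,392,.081),('punch',226,117,.06),('g',285,120,.023),('g',418,120,.023),('g',270,540,.023),('g',392,540,.023)]: print(n,P(u,v,z)[:2])
st();print(shift([.446,.238,.09]))
```

```text
b [0.38983926 0.40530454]
b [0.53458913 0.40353127]
b [0.38638797 0.20708956]
b [0.53330556 0.20490317]
pot [0.44022768 0.2487361 ]
cut [0.46107597 0.30598689]
cuttop [0.4606996  0.32812937]
cutbot [0.46146641 0.28301603]
punch [0.45694826 0.36564862]
g [0.47935644 0.37222287]
g [0.52524886 0.37216736]
g [0.47775477 0.22423099]
g [0.52430744 0.22419029]
2.05 [0.4397 0.2309 0.2192] [-3.1411  0.0001  1.5702] 0.0937 0.0
(array([  7.1,   6.3, 129.2]), None)
```

carry_out(increments=[[0, [9, 1, 35], 0.7], [0, [9, 0, 40], 0], [0, [0, 0, 40], 0], [0, [0, 0, 35], 0], [0, [0, 0, 22], 0], [0, [0, 0, 0], 0], [255, [0, 0, 0], 0], [255, [0, 0, 0], 0]])

```text
time: 2.85
tool_pos: [0.4424, 0.2495, 0.0496]
ee_rot: [3.138, -0.002, 1.557]
wrist_force: [0.6, 0.2, 1.1]
width: 0.0815
finger_force: 0.0
```

carry_out(increments=[[255, [0, 0, 0], 0], [255, [0, 0, 0], 0], [255, [0, 0, 0], 0], [255, [0, 0, 0], 0]])

```text
time: 3.25
tool_pos: [0.4413, 0.2491, 0.0482]
ee_rot: [3.141, -0.001, 1.557]
wrist_force: [-0.8, 0.0, 2.3]
width: 0.0533
finger_force: 30.0
```

carry_out(increments=[[255, [0, 0, -30], 0], [255, [0, 0, -40], 0], [255, [0, 0, -40], 0], [255, [-30, 2, 0], 0], [255, [-44, 3, 0], 0], [255, [-44, 3, 0], 0], [255, [-44, 3, 0], 0], [255, [-44, 3, 0], 0]])

```text
time: 4.05
tool_pos: [0.4517, 0.0412, 0.1572]
ee_rot: [-3.142, -0.0, 1.558]
wrist_force: [1.8, -0.8, -1.1]
width: 0.0534
finger_force: 30.0
```

carry_out(increments=[[255, [-45, 2, 0], 0], [255, [-45, 2, 0], 0], [255, [-45, 2, 0], 0], [255, [-45, 2, 0], 0], [255, [0, 0, 0], 0], [255, [0, 0, 0], 0]])

```text
time: 4.65
tool_pos: [0.4573, -0.138, 0.1569]
ee_rot: [-3.141, -0.001, 1.554]
wrist_force: [1.5, 0.6, -0.8]
width: 0.053
finger_force: 30.0
```

Run:
```python
from h import *
import pickle
st(); c=robot.get_calibration('wrist'); i=robot.snapshot('wrist')
cv2.imwrite('pics/w2.png',i); pickle.dump(c,open('w2.pkl','wb'))
v=cv2.resize(i,(800,600),interpolation=cv2.INTER_CUBIC)
R=lambda x,y:(np.array([.463,-.092])+[x*.995+.0998*y,-.0998*x+.995*y])
for x,y in((.07,.09),(.07,-.09),(-.07,-.09),(-.07,.09),(0,0),(0,-.045)):
    p=w2p(c,[*R(x,y),.008])*800/512; cv2.circle(v,tuple(p.astype(int)),4,(0,255,0),1)
cv2.imwrite('pics/w2v.png',v)
```

```text
4.65 [ 0.4573 -0.138   0.1569] [-3.1405 -0.0012  1.5545] 0.053 29.98969496693462
```

View pics/w2v.png

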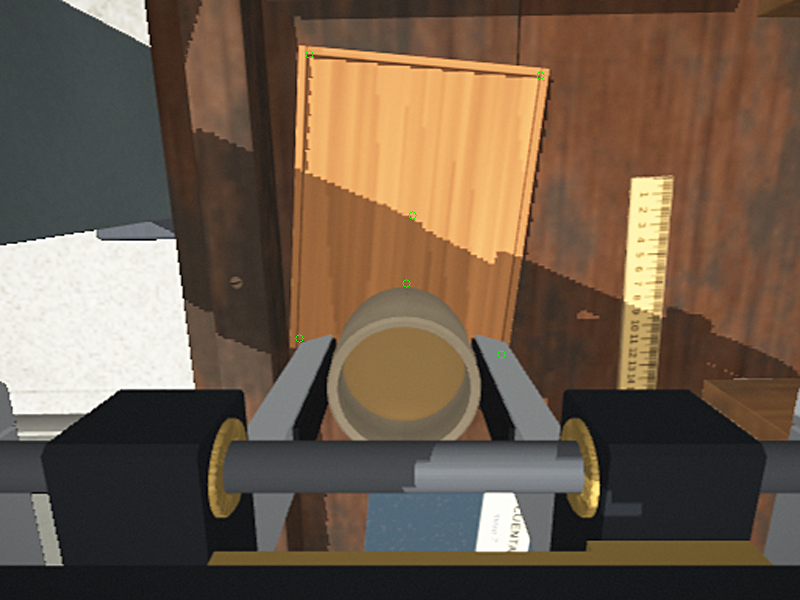

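The pot hangs in the grip above the tray, and my projected tray corners (309,55), (540,76) match the picture to within a few millimetres. I lower it and release.

carry_out(increments=[[255, [0, 0, 40], 0], [255, [0, 0, 40], 0], [255, [0, 0, 22], 0], [255, [0, 0, 8], 0], [255, [0, 0, 2], 0], [255, [0, 0, 0], 0], [255, [0, 0, 0], 0]])

```text
time: 5.4
tool_pos: [0.4591, -0.1375, 0.0472]
ee_rot: [3.138, 0.001, 1.558]
wrist_force: [0.4, 0.3, -0.9]
width: 0.0535
finger_force: 30.0
```

carry_out(increments=[[255, [0, 0, 2], 0], [255, [0, 0, 1], 0], [255, [0, 0, 0], 0], [110, [0, 0, 0], 0], [60, [0, 0, 0], 0], [0, [0, 0, 0], 0], [0, [0, 0, 0], 0]])

```text
time: 6.1
tool_pos: [0.4575, -0.1373, 0.0422]
ee_rot: [-3.141, -0.0, 1.557]
wrist_force: [1.0, 0.5, -0.3]
width: 0.0739
finger_force: 0.0
```

carry_out(increments=[[0, [0, 0, -30], 0], [0, [0, 0, -40], 0], [0, [0, 0, -35], 0], [0, [49, -1, 0], 0], [0, [49, 0, 0], 0], [0, [49, -1, 0], 0], [0, [49, 0, 0], 0], [0, [49, 0, 0], 0]])

```text
time: 6.9
tool_pos: [0.4586, 0.1094, 0.1473]
ee_rot: [3.141, -0.0, 1.557]
wrist_force: [1.0, 0.0, 0.6]
width: 0.094
finger_force: 0.0
```

carry_out(increments=[[0, [49, -1, 0], 0], [0, [49, 0, 0], 0], [0, [49, 0, 0], 0], [0, [49, 0, 0], 0], [0, [2, 0, 0], 0], [0, [0, 0, 0], 0]])

```text
time: 7.5
tool_pos: [0.4602, 0.3063, 0.1466]
ee_rot: [-3.14, 0.001, 1.56]
wrist_force: [-1.1, -1.1, -0.4]
width: 0.094
finger_force: 0.0
```

Run:
```python
from h import *
import pickle
st(); c=robot.get_calibration('wrist'); i=robot.snapshot('wrist')
cv2.imwrite('pics/w3.png',i); pickle.dump(c,open('w3.pkl','wb'))
cv2.imwrite('pics/w3v.png',cv2.resize(i,(800,600),interpolation=cv2.INTER_CUBIC))
print(w2p(c,[.461,.306,.081])*800/512, shift([.461,.306,.057]))
```

```text
7.5 [0.4602 0.3063 0.1466] [-3.1404  0.0013  1.5596] 0.094 0.0
[406.16  320.556] (array([ 0.9,  0.6, 89.9]), None)
```

View pics/w3v.png

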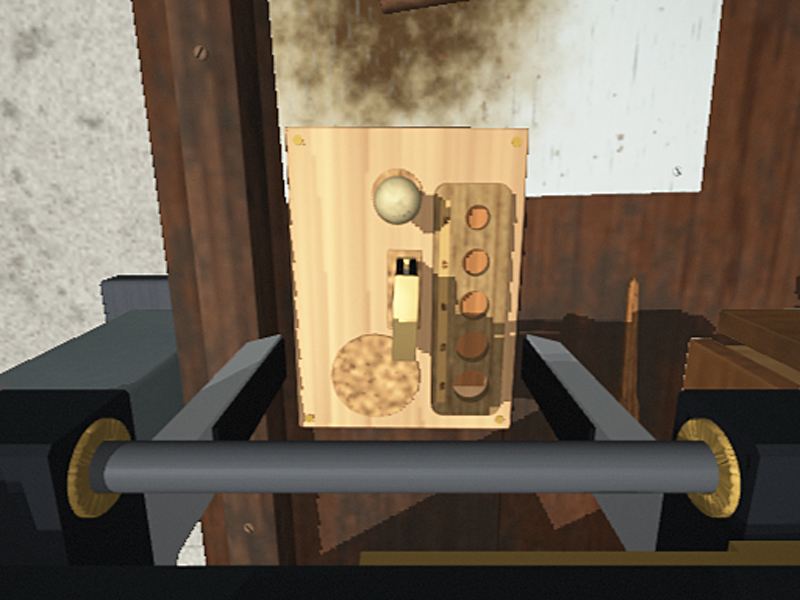

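The cutter's top at (405,312) sits between the fingers as predicted, and the free pot mat is at (376,375). I descend and grip.

carry_out(increments=[[0, [0, 1, 40], 0], [0, [0, 0, 35], 0], [0, [0, 0, 13], 0], [0, [0, 0, 0], 0], [255, [0, 0, 0], 0], [255, [0, 0, 0], 0], [255, [0, 0, 0], 0], [255, [0, 0, 0], 0]])

```text
time: 8.35
tool_pos: [0.4625, 0.3061, 0.0609]
ee_rot: [3.139, -0.001, 1.557]
wrist_force: [-0.4, -1.2, -0.5]
width: 0.0656
finger_force: 0.0
```

carry_out(increments=[[255, [0, 0, 0], 0], [255, [0, 0, 0], 0], [255, [0, 0, 0], 0], [255, [0, 0, 0], 0], [255, [0, 0, 0], 0], [255, [0, 0, 0], 0], [255, [0, 0, 0], 0]])

```text
time: 9.05
tool_pos: [0.4617, 0.3056, 0.0594]
ee_rot: [-3.141, -0.0, 1.557]
wrist_force: [0.4, -0.3, -0.1]
width: 0.0121
finger_force: 30.0
```

Run:
```python
from h import *
import pickle
st();c=pickle.load(open('w3.pkl','rb'));k=512/800
print('potmat',p2w(c,376*k,375*k,.012),'punch',p2w(c,398*k,199*k,.06), 'punchmat L',p2w(c,373*k,195*k,.012),'cutmat L',p2w(c,387*k,289*k,.012),'cutmat top',p2w(c,400*k,250*k,.012))
```

```text
9.05 [0.4617 0.3056 0.0594] [-3.1415 -0.      1.5571] 0.0121 30.001831963381846
potmat [0.4405 0.2474 0.012 ] punch [0.4575 0.365  0.06  ] punchmat L [0.4417 0.3656 0.012 ] cutmat L [0.4491 0.3065 0.012 ] cutmat top [0.4577 0.3316 0.012 ]
```

carry_out(increments=[[255, [0, 0, -20], 0], [255, [0, 0, -40], 0], [255, [0, 0, -40], 0], [255, [-32, 1, 0], 0], [255, [-45, 1, 0], 0], [255, [-45, 1, 0], 0], [255, [-45, 1, 0], 0], [255, [-45, 1, 0], 0]])

```text
time: 9.85
tool_pos: [0.4634, 0.092, 0.1594]
ee_rot: [3.141, 0.0, 1.558]
wrist_force: [0.9, 0.1, -0.6]
width: 0.0122
finger_force: 30.0
```

carry_out(increments=[[255, [-45, 1, 0], 0], [255, [-45, 1, 0], 0], [255, [-45, 1, 0], 0], [255, [-29, 0, 0], 0], [255, [0, 0, 40], 0], [255, [0, 0, 30], 0], [255, [0, 0, 15], 0], [255, [0, 0, 10], 0]])

```text
time: 10.65
tool_pos: [0.4634, -0.0702, 0.0624]
ee_rot: [-3.138, -0.001, 1.557]
wrist_force: [-0.5, -0.5, -1.0]
width: 0.0123
finger_force: 30.0
```

carry_out(increments=[[255, [0, 0, 3], 0], [255, [0, 0, 0], 0], [255, [0, 0, 0], 0], [255, [0, 0, 0], 0]])

```text
time: 11.05
tool_pos: [0.4655, -0.0705, 0.0627]
ee_rot: [3.139, 0.001, 1.557]
wrist_force: [0.4, 0.8, -0.3]
width: 0.0121
finger_force: 30.0
```

carry_out(increments=[[255, [0, 0, 4], 0], [255, [0, 0, 1.5], 0], [255, [0, 0, 0.5], 0], [255, [0, 0, 0], 0], [255, [0, 0, 0], 0]])

```text
time: 11.55
tool_pos: [0.4646, -0.0704, 0.0554]
ee_rot: [-3.142, -0.0, 1.557]
wrist_force: [-1.0, -0.7, -1.0]
width: 0.0121
finger_force: 30.0
```

carry_out(increments=[[255, [0, 0, 0.5], 0], [255, [0, 0, 0], 0], [210, [0, 0, 0], 0], [150, [0, 0, 0], 0], [60, [0, 0, 0], 0], [0, [0, 0, 0], 0], [0, [0, 0, 0], 0], [0, [0, 0, 0], 0]])

```text
time: 12.35
tool_pos: [0.4646, -0.0704, 0.0549]
ee_rot: [-3.142, -0.0, 1.557]
wrist_force: [-0.0, -0.4, -0.0]
width: 0.0527
finger_force: 0.0
```

carry_out(increments=[[0, [0, 0, -30], 0], [0, [0, 0, -40], 0], [0, [0, 0, -25], 0], [0, [40, -1, 0], 0], [0, [49, -1, 0], 0], [0, [49, -2, 0], 0], [0, [49, -2, 0], 0], [0, [49, -2, 0], 0]])

```text
time: 13.15
tool_pos: [0.4596, 0.1675, 0.1502]
ee_rot: [3.141, -0.0, 1.557]
wrist_force: [0.4, -0.1, 0.5]
width: 0.0944
finger_force: 0.0
```

carry_out(increments=[[0, [49, -1, 0], 0], [0, [49, -2, 0], 0], [0, [49, -1, 0], 0], [0, [49, -1, 0], 0], [0, [4, 0, 0], 0], [0, [0, 0, 0], 0]])

```text
time: 13.75
tool_pos: [0.4571, 0.3666, 0.1493]
ee_rot: [-3.141, 0.001, 1.56]
wrist_force: [-0.2, -0.6, 0.3]
width: 0.0941
finger_force: 0.0
```

Run:
```python
from h import *
st(); print(shift([.4573,.3655,.0525]))
```

```text
13.75 [0.4571 0.3666 0.1493] [-3.1408  0.0011  1.5596] 0.0941 0.0
(array([-0.9,  0.3, 96.8]), None)
```

carry_out(increments=[[0, [-1, 0, 45], 0], [0, [0, 0, 35], 0], [0, [0, 0, 16], 0], [100, [0, 0, 0], 0], [255, [0, 0, 0], 0], [255, [0, 0, 0], 0], [255, [0, 0, 0], 0], [255, [0, 0, 0], 0]])

```text
time: 14.55
tool_pos: [0.4584, 0.3651, 0.0555]
ee_rot: [3.139, -0.001, 1.557]
wrist_force: [-0.0, 0.6, -0.0]
width: 0.0572
finger_force: 0.0
```

carry_out(increments=[[255, [0, 0, 0], 0], [255, [0, 0, 0], 0], [255, [0, 0, 0], 0], [255, [0, 0, 0], 0], [255, [0, 0, 0], 0], [255, [0, 0, 0], 0]])

```text
time: 15.15
tool_pos: [0.4575, 0.3648, 0.0539]
ee_rot: [-3.141, -0.0, 1.557]
wrist_force: [0.4, 0.5, -0.3]
width: 0.0232
finger_force: 30.0
```

carry_out(increments=[[255, [0, 0, -25], 0], [255, [0, 0, -40], 0], [255, [0, 0, -40], 0], [255, [-32, 2, 0], 0], [255, [-45, 2, 0], 0], [255, [-45, 2, 0], 0], [255, [-45, 2, 0], 0], [255, [-45, 2, 0], 0]])

```text
time: 15.95
tool_pos: [0.4643, 0.151, 0.1589]
ee_rot: [3.141, 0.0, 1.558]
wrist_force: [1.2, 0.0, -1.3]
width: 0.0232
finger_force: 30.0
```

carry_out(increments=[[255, [-45, 2, 0], 0], [255, [-45, 2, 0], 0], [255, [-45, 1, 0], 0], [255, [-45, 1, 0], 0], [255, [0, 0, 40], 0], [255, [0, 0, 35], 0], [255, [0, 0, 18], 0], [255, [0, 0, 8], 0]])

```text
time: 16.75
tool_pos: [0.4664, -0.0274, 0.0554]
ee_rot: [-3.137, -0.001, 1.557]
wrist_force: [-0.1, 0.2, -0.5]
width: 0.0232
finger_force: 30.0
```

carry_out(increments=[[255, [0, 0, 4], 0], [255, [0, 0, 2.5], 0], [255, [0, 0, 1.5], 0], [255, [0, 0, 0.5], 0], [255, [0, 0, 0], 0], [255, [0, 0, 0], 0]])

```text
time: 17.35
tool_pos: [0.4686, -0.0274, 0.05]
ee_rot: [3.141, 0.0, 1.557]
wrist_force: [0.6, 0.1, -0.3]
width: 0.0233
finger_force: 30.0
```

Release, rise, and look at the tray from the side toward the board.

carry_out(increments=[[200, [0, 0, 0], 0], [140, [0, 0, 0], 0], [60, [0, 0, 0], 0], [0, [0, 0, 0], 0], [0, [0, 0, 0], 0], [0, [0, 0, -30], 0], [0, [0, 0, -50], 0], [0, [0, 0, -50], 0]])

```text
time: 18.15
tool_pos: [0.4673, -0.0273, 0.18]
ee_rot: [-3.139, -0.001, 1.557]
wrist_force: [1.4, -0.3, 0.0]
width: 0.0758
finger_force: 0.0
```

carry_out(increments=[[0, [-45, 0, 0], 0], [0, [-45, 0, 0], 0], [0, [-40, 0, 0], 0], [0, [0, 0, 0], 0], [0, [0, 0, 0], 0]])

```text
time: 18.65
tool_pos: [0.4662, -0.1579, 0.1792]
ee_rot: [-3.141, -0.001, 1.555]
wrist_force: [0.8, 0.2, -0.1]
width: 0.0939
finger_force: 0.0
```

Run:
```python
from h import *
import pickle
st(); c=robot.get_calibration('wrist'); i=robot.snapshot('wrist')
cv2.imwrite('pics/w4.png',i); pickle.dump(c,open('w4.pkl','wb'))
v=cv2.resize(i,(800,600),interpolation=cv2.INTER_CUBIC)
for p in((.4585,-.1373,.008),(.4646,-.0704,.077),(.4686,-.0274,.068)): cv2.circle(v,tuple((w2p(c,p)*800/512).astype(int)),4,(0,255,0),1)
cv2.imwrite('pics/w4v.png',v)
```

```text
18.65 [ 0.4662 -0.1579  0.1792] [-3.141  -0.001   1.5551] 0.0939 0.0
```

View pics/w4v.png

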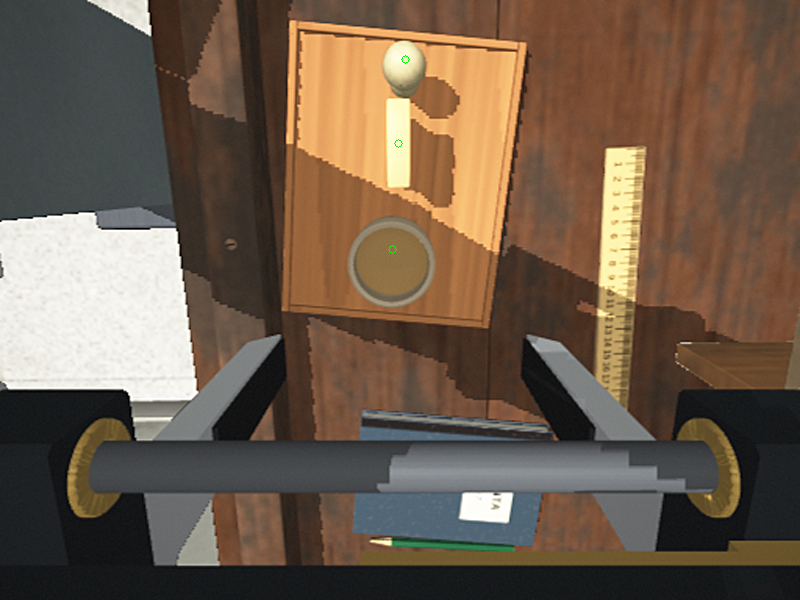

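All three stand in the tray: punch head (404,65), cutter top (398,142), pot rim (391,262). The book's corners show at (362,410), (552,428), (353,533) and (535,545). I check these numbers.

Run:
```python
from h import *
import pickle
c=pickle.load(open('w4.pkl','rb'));k=512/800
P=lambda u,v,z:p2w(c,u*k,v*k,z)[:2]
t=np.array([P(*p,.008) for p in((298,36),(518,52),(290,306),(486,322))]);m=t.mean(0);print('tray',m,t.tolist())
d=t[0]-t[2]+t[1]-t[3];yw=np.arctan2(-d[0],d[1]);R=np.array([[np.cos(yw),np.sin(yw)],[-np.sin(yw),np.cos(yw)]])
print('yaw',yw)
for n,p in(('pot',P(391,262,.057)),('cut',P(398,142,.077)),('punch',P(404,66,.056))): print(n,p,R@(p-m))
b=np.array([P(*p,.013) for p in((362,410),(552,428),(353,533),(535,545))]);print('book',b.mean(0),b.tolist())
for a,e in((0,1),(2,3)): q=b[e]-b[a];print(np.arctan2(q[1],q[0]),np.hypot(*q))
print(shift([.5017,.298,.15]))
```

```text
tray [ 0.46278867 -0.09474021] [[0.40097957746916046, 0.0007154574923804585], [0.5416371069431726, -0.010951822433978381], [0.3829862649281337, -0.1771487335152207], [0.5255517426998265, -0.1915757242096655]]
yaw -0.09477741696770008
pot [ 0.45844377 -0.13776683] [-0.00025355 -0.0432447 ]
cut [ 0.46418909 -0.06988182] [-0.00095836  0.02487935]
punch [ 0.4680722  -0.02822762] [-0.00103464  0.06671408]
book [ 0.50013584 -0.31997426] [[0.4327411853880116, -0.2579024946486499], [0.5770757616552904, -0.2752229028245642], [0.42146568742028157, -0.3664903677225999], [0.569260739910096, -0.3802812904256593]]
-0.11943069514946866 0.14537010162215339
-0.09304171270994206 0.14843708124814617
(array([455.5,  29. ,  29.7]), None)
```

carry_out(increments=[[0, [45, 3, 0], 0], [0, [49, 3, 0], 0], [0, [49, 3, 0], 0], [0, [49, 3, 0], 0], [0, [49, 3, 0], 0], [0, [49, 3, 0], 0], [0, [49, 3, 0], 0], [0, [49, 3, 0], 0]])

```text
time: 19.5
tool_pos: [0.4944, 0.2338, 0.1797]
ee_rot: [3.141, -0.0, 1.56]
wrist_force: [0.8, -0.2, 0.8]
width: 0.094
finger_force: 0.0
```

carry_out(increments=[[0, [45, 3, 0], 0], [0, [22, 2, 20], 0], [0, [0, 0, 40], 0], [0, [0, 0, 40], 0], [0, [0, 0, 0], 0], [0, [0, 0, 0], 0], [0, [0, 0, 0], 0]])

```text
time: 20.2
tool_pos: [0.5029, 0.2983, 0.0825]
ee_rot: [3.137, -0.002, 1.558]
wrist_force: [-0.1, -0.4, -0.2]
width: 0.0941
finger_force: 0.0
```

Run:
```python
from h import *
st(); print(shift([.5017,.298,.031],1.558))
```

```text
20.2 [0.5029 0.2983 0.0825] [ 3.1373 -0.0023  1.5578] 0.0941 0.0
(array([-0.4, -1.4, 51.5]), np.float64(-0.01150749469592222))
```

carry_out(increments=[[0, [0, -1, 35], 0], [0, [0, 0, 12], 0], [0, [0, 0, 0], 0], [0, [0, 0, 0], 0], [0, [0, 0, 0], 0], [0, [0, 0, 0], 0], [0, [0, 0, 0], 0], [0, [0, 0, 0], 0]])

```text
time: 21.0
tool_pos: [0.5009, 0.2973, 0.033]
ee_rot: [3.141, -0.0, 1.557]
wrist_force: [0.4, -1.1, 0.5]
width: 0.0936
finger_force: 0.0
```

carry_out(increments=[[0, [0, 0, 2], 0], [150, [0, 0, 0], 0], [255, [0, 0, 0], 0], [255, [0, 0, 0], 0], [255, [0, 0, 0], 0], [255, [0, 0, 0], 0], [255, [0, 0, 0], 0], [255, [0, 0, 0], 0]])

```text
time: 21.8
tool_pos: [0.5007, 0.2971, 0.0305]
ee_rot: [3.141, -0.0, 1.557]
wrist_force: [-0.3, -0.3, 0.3]
width: 0.0454
finger_force: 30.0
```

carry_out(increments=[[255, [0, 0, 0], 0], [255, [0, 0, 0], 0], [255, [0, 0, 0], 0]])

```text
time: 22.1
tool_pos: [0.5007, 0.2971, 0.0305]
ee_rot: [3.141, -0.0, 1.557]
wrist_force: [-0.5, -0.0, -1.0]
width: 0.0455
finger_force: 30.0
```

carry_out(increments=[[255, [0, 0, -30], 0], [255, [0, 0, -50], 0], [255, [0, 0, -50], 0], [255, [-40, 1, 0], 0], [255, [-48, 1, 0], 0], [255, [-48, 1, 0], 0], [255, [-48, 0, 0], 0], [255, [-48, 1, 0], 0]])

```text
time: 22.9
tool_pos: [0.501, 0.0634, 0.1604]
ee_rot: [3.141, -0.0, 1.558]
wrist_force: [0.5, -0.7, -0.7]
width: 0.0451
finger_force: 30.0
```

carry_out(increments=[[255, [-48, 1, 0], 0], [255, [-48, 0, 0], 0], [255, [-48, 1, 0], 0], [255, [-48, 0, 0], 0], [255, [-48, 1, 0], 0], [255, [-48, 0, 0], 0], [255, [-48, 1, 0], 0], [255, [-48, 0, 0], 0]])

```text
time: 23.7
tool_pos: [0.4998, -0.3208, 0.1603]
ee_rot: [3.141, -0.0, 1.557]
wrist_force: [1.1, 0.3, -0.2]
width: 0.0453
finger_force: 30.0
```

carry_out(increments=[[255, [-2, 0, 0], 8], [255, [0, 0, 0], 8.5], [255, [0, 0, 0], 8.5], [255, [0, 0, 0], 8.5], [255, [0, 0, 0], 8.5], [255, [0, 0, 0], 8.5], [255, [0, 0, 0], 8.5], [255, [0, 0, 0], 8.5]])

```text
time: 24.5
tool_pos: [0.5001, -0.3208, 0.1601]
ee_rot: [-3.141, 0.0, 0.373]
wrist_force: [0.2, -0.7, -1.2]
width: 0.0458
finger_force: 30.0
```

carry_out(increments=[[255, [0, 0, 0], 8.5], [255, [0, 0, 0], 8.5], [255, [0, 0, 0], 8.5], [255, [0, 0, 0], 2.3], [255, [0, 0, 0], 0], [255, [0, 0, 0], 0], [255, [0, 0, 0], 0]])

```text
time: 25.2
tool_pos: [0.5002, -0.3209, 0.1603]
ee_rot: [-3.141, 0.0, -0.106]
wrist_force: [0.0, 0.1, -1.1]
width: 0.0455
finger_force: 30.0
```

Run:
```python
from h import *
import pickle
st(); print(shift([.5,-.321,.029],-.107)); c=robot.get_calibration('wrist'); i=robot.snapshot('wrist')
cv2.imwrite('pics/w5.png',i); pickle.dump(c,open('w5.pkl','wb'))
cv2.imwrite('pics/w5v.png',cv2.resize(i,(800,600),interpolation=cv2.INTER_CUBIC))
```

```text
25.2 [ 0.5002 -0.3209  0.1603] [-3.1414  0.0002 -0.1055] 0.0455 29.99981313943863
(array([ -0.1,   0.2, 131.3]), np.float64(0.0858061439285607))
```

View pics/w5v.png

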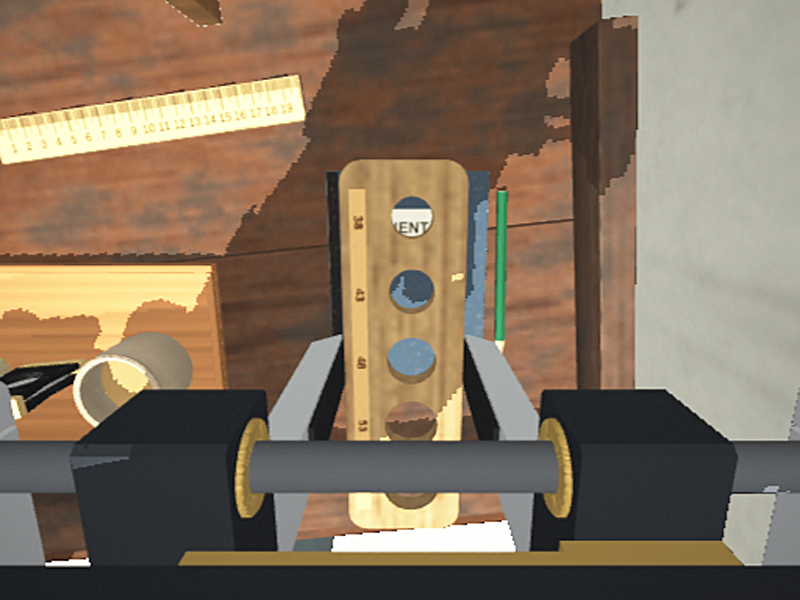

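carry_out(increments=[[255, [0, 0, 40], 0], [255, [0, 0, 40], 0], [255, [0, 0, 35], 0], [255, [0, 0, 12], 0], [255, [0, 0, 0], 0], [255, [0, 0, 0], 0], [255, [0, 0, 0], 0], [255, [0, 0, 0], 0]])

```text
time: 26.05
tool_pos: [0.5014, -0.3218, 0.0358]
ee_rot: [3.139, -0.004, -0.106]
wrist_force: [-0.1, 0.8, 0.0]
width: 0.0453
finger_force: 30.0
```

carry_out(increments=[[255, [0, 0, 3], 0], [255, [0, 0, 1.5], 0], [255, [0, 0, 0.5], 0], [255, [0, 0, 0], 0], [255, [0, 0, 0], 0]])

```text
time: 26.55
tool_pos: [0.5002, -0.3209, 0.0283]
ee_rot: [-3.141, 0.0, -0.106]
wrist_force: [-0.4, -0.1, -1.0]
width: 0.0454
finger_force: 30.0
```

carry_out(increments=[[255, [0, 0, 0.3], 0], [255, [0, 0, 0], 0], [100, [0, 0, 0], 0], [60, [0, 0, 0], 0], [0, [0, 0, 0], 0], [0, [0, 0, -20], 0], [0, [0, 0, -50], 0], [0, [0, 0, -50], 0]])

```text
time: 27.35
tool_pos: [0.4993, -0.3202, 0.148]
ee_rot: [-3.14, 0.003, -0.106]
wrist_force: [0.1, -0.3, -0.4]
width: 0.0899
finger_force: 0.0
```

carry_out(increments=[[0, [0, 0, -12], -8.5], [0, [0, 0, 0], -8.5], [0, [0, 0, 0], -8.5], [0, [0, 0, 0], -8.5], [0, [0, 0, 0], -8.5], [0, [0, 0, 0], -8.5], [0, [0, 0, 0], -8.5], [0, [0, 0, 0], -8.5]])

```text
time: 28.15
tool_pos: [0.5002, -0.3209, 0.1603]
ee_rot: [3.141, -0.0, 1.087]
wrist_force: [0.1, 0.3, -0.4]
width: 0.0943
finger_force: 0.0
```

carry_out(increments=[[0, [0, 0, 0], -8.5], [0, [0, 0, 0], -8.5], [0, [0, 0, 0], -8.5], [0, [-45, 0, 0], -1.8], [0, [-45, 0, 0], 0], [0, [0, 0, 0], 0], [0, [0, 0, 0], 0]])

```text
time: 28.85
tool_pos: [0.4972, -0.4115, 0.1595]
ee_rot: [-3.141, -0.001, 1.555]
wrist_force: [0.3, 1.4, -0.3]
width: 0.094
finger_force: 0.0
```

Run:
```python
from h import *
import pickle
st(); c=robot.get_calibration('wrist'); i=robot.snapshot('wrist')
cv2.imwrite('pics/w6.png',i); pickle.dump(c,open('w6.pkl','wb'))
cv2.imwrite('pics/w6v.png',cv2.resize(i,(800,600),interpolation=cv2.INTER_CUBIC))
```

```text
28.85 [ 0.4972 -0.4115  0.1595] [-3.1411 -0.0013  1.5554] 0.094 0.0
```

View pics/w6v.png

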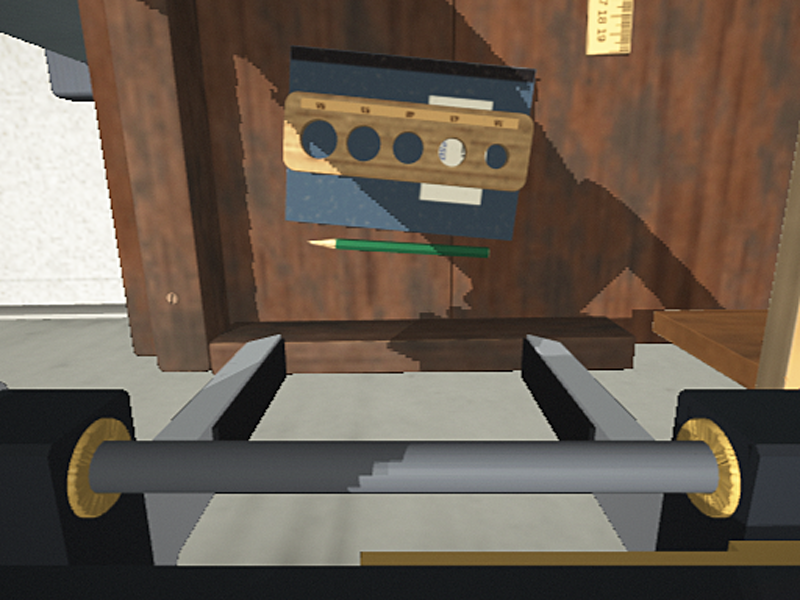

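The gauge lies flat on the book. Book corners: (292,46), (536,68), (285,221), (513,241). Gauge corners: (287,92), (534,114), (284,169), (525,191). I check the centring.

Run:
```python
from h import *
import pickle
c=pickle.load(open('w6.pkl','rb'));k=512/800
for n,z,pts in(('book',.013,((292,46),(536,68),(285,221),(513,241))),('gauge',.021,((287,92),(534,114),(284,169),(525,191)))):
    b=np.array([p2w(c,u*k,v*k,z)[:2] for u,v in pts]);print(n,b.mean(0),[np.arctan2(*(b[j]-b[i])[::-1]) for i,j in((0,1),(2,3))],[np.hypot(*(b[j]-b[i])) for i,j in((0,1),(2,3),(0,2),(1,3))])
st();print(shift([.4684,-.0278,.15],1.557))
```

```text
book [ 0.50009148 -0.32360107] [np.float64(-0.0986832761988018), np.float64(-0.10315268510050862)] [np.float64(0.1461251074482257), np.float64(0.14821684120025214), np.float64(0.10348425559252228), np.float64(0.10413477648105518)]
gauge [ 0.50086029 -0.32100568] [np.float64(-0.09937587854952375), np.float64(-0.10450995809820458)] [np.float64(0.1471789046188526), np.float64(0.1489495043185897), np.float64(0.04417887835852831), np.float64(0.0449512679435227)]
28.9 [ 0.4974 -0.4106  0.1599] [-3.1414 -0.0011  1.5566] 0.0941 0.0
(array([382.3, -34.5,  10.3]), np.float64(-0.020781960812296))
```

carry_out(increments=[[0, [45, -4, 0], 0], [0, [48, -4, 0], 0], [0, [48, -4, 0], 0], [0, [48, -4, 0], 0], [0, [48, -4, 0], 0], [0, [48, -4, 0], 0], [0, [48, -5, 0], 0], [0, [48, -5, 0], 0]])

```text
time: 29.7
tool_pos: [0.4677, -0.0263, 0.1607]
ee_rot: [3.14, -0.0, 1.559]
wrist_force: [1.1, -0.6, -0.7]
width: 0.0937
finger_force: 0.0
```

carry_out(increments=[[0, [1, 0, 25], 0], [0, [0, 0, 35], 0], [0, [0, 0, 30], 0], [0, [0, 0, 18], 0], [0, [0, 0, 0], 0], [0, [0, 0, 0], 0], [0, [0, 0, 0], 0], [0, [0, 0, 0], 0]])

```text
time: 30.5
tool_pos: [0.4699, -0.0285, 0.0539]
ee_rot: [3.138, 0.0, 1.557]
wrist_force: [0.1, 0.1, -0.5]
width: 0.0938
finger_force: 0.0
```

carry_out(increments=[[0, [0, 0, 1.5], 0], [120, [0, 0, 0], 0], [255, [0, 0, 0], 0], [255, [0, 0, 0], 0], [255, [0, 0, 0], 0], [255, [0, 0, 0], 0], [255, [0, 0, 0], 0], [255, [0, 0, 0], 0]])

```text
time: 31.3
tool_pos: [0.4688, -0.0284, 0.0507]
ee_rot: [3.142, -0.0, 1.557]
wrist_force: [-0.8, 0.4, 0.2]
width: 0.0416
finger_force: 0.0
```

carry_out(increments=[[255, [0, 0, 0], 0], [255, [0, 0, 0], 0], [255, [0, 0, 0], 0], [255, [0, 0, 0], 0], [255, [0, 0, 0], 0]])

```text
time: 31.8
tool_pos: [0.4688, -0.0284, 0.0507]
ee_rot: [3.142, -0.0, 1.557]
wrist_force: [-0.1, 0.4, 0.2]
width: 0.0235
finger_force: 30.0
```

carry_out(increments=[[255, [0, 0, -25], 0], [255, [0, 0, -40], 0], [255, [0, 0, -40], 0], [255, [32, -2, 0], 0], [255, [45, -2, 0], 0], [255, [45, -2, 0], 0], [255, [45, -2, 0], 0], [255, [45, -2, 0], 0]])

```text
time: 32.6
tool_pos: [0.4613, 0.1853, 0.1557]
ee_rot: [3.141, -0.0, 1.557]
wrist_force: [1.1, -0.2, -0.9]
width: 0.0233
finger_force: 30.0
```

carry_out(increments=[[255, [45, -2, 0], 0], [255, [45, -2, 0], 0], [255, [45, -2, 0], 0], [255, [47, -1, 0], 0], [255, [0, 0, 35], 0], [255, [0, 0, 35], 0], [255, [0, 0, 18], 0], [255, [0, 0, 6], 0]])

```text
time: 33.4
tool_pos: [0.4552, 0.3648, 0.0581]
ee_rot: [-3.136, 0.004, 1.558]
wrist_force: [-0.0, -0.8, -0.2]
width: 0.0234
finger_force: 30.0
```

carry_out(increments=[[255, [0, 0, 3], 0], [255, [0, 0, 2], 0], [255, [0, 0, 1.5], 0], [255, [0, 0, 0.5], 0], [255, [0, 0, 0], 0], [255, [0, 0, 0], 0], [255, [0, 0, 0], 0]])

```text
time: 34.1
tool_pos: [0.4573, 0.3658, 0.055]
ee_rot: [3.141, -0.0, 1.557]
wrist_force: [-0.1, 0.7, -1.0]
width: 0.0231
finger_force: 30.0
```

carry_out(increments=[[255, [0, 0, 0.4], 0], [200, [0, 0, 0], 0], [140, [0, 0, 0], 0], [60, [0, 0, 0], 0], [0, [0, 0, 0], 0], [0, [0, 0, -20], 0], [0, [0, 0, -40], 0], [0, [0, 0, -45], 0]])

```text
time: 34.9
tool_pos: [0.4561, 0.365, 0.1583]
ee_rot: [-3.138, 0.003, 1.557]
wrist_force: [0.1, 0.1, -0.5]
width: 0.0677
finger_force: 0.0
```

carry_out(increments=[[0, [-44, 2, 0], 0], [0, [-49, 1, 0], 0], [0, [-49, 2, 0], 0], [0, [-49, 1, 0], 0], [0, [-49, 2, 0], 0], [0, [-49, 1, 0], 0], [0, [-49, 2, 0], 0], [0, [-49, 1, 0], 0]])

```text
time: 35.7
tool_pos: [0.4636, -0.0233, 0.1595]
ee_rot: [3.141, 0.0, 1.557]
wrist_force: [0.8, 0.0, -0.6]
width: 0.094
finger_force: 0.0
```

carry_out(increments=[[0, [-49, 1, 0], 0], [0, [0, 0, 35], 0], [0, [0, 0, 40], 0], [0, [0, 0, 25], 0], [0, [0, 0, 0], 0], [0, [0, 0, 0], 0], [0, [0, 0, 0], 0], [0, [0, 0, 0], 0]])

```text
time: 36.5
tool_pos: [0.4658, -0.0706, 0.0614]
ee_rot: [3.138, 0.001, 1.558]
wrist_force: [-0.4, -0.5, 0.2]
width: 0.0939
finger_force: 0.0
```

carry_out(increments=[[0, [0, 0, 4], 0], [120, [0, 0, 0], 0], [255, [0, 0, 0], 0], [255, [0, 0, 0], 0], [255, [0, 0, 0], 0], [255, [0, 0, 0], 0], [255, [0, 0, 0], 0], [255, [0, 0, 0], 0]])

```text
time: 37.3
tool_pos: [0.4642, -0.0703, 0.0552]
ee_rot: [-3.142, -0.0, 1.557]
wrist_force: [0.2, -0.1, 0.1]
width: 0.0413
finger_force: 0.0
```

carry_out(increments=[[255, [0, 0, 0], 0], [255, [0, 0, 0], 0], [255, [0, 0, 0], 0], [255, [0, 0, 0], 0], [255, [0, 0, 0], 0], [255, [0, 0, 0], 0]])

```text
time: 37.9
tool_pos: [0.4642, -0.0704, 0.0552]
ee_rot: [3.142, -0.0, 1.557]
wrist_force: [-0.1, -0.2, -0.4]
width: 0.0124
finger_force: 30.0
```

carry_out(increments=[[255, [0, 0, -25], 0], [255, [0, 0, -40], 0], [255, [0, 0, -40], 0], [255, [32, -1, 0], 0], [255, [45, -1, 0], 0], [255, [45, -1, 0], 0], [255, [45, -1, 0], 0], [255, [45, -1, 0], 0]])

```text
time: 38.7
tool_pos: [0.4617, 0.1433, 0.1603]
ee_rot: [3.141, -0.0, 1.557]
wrist_force: [1.5, 0.4, -0.9]
width: 0.0121
finger_force: 30.0
```

carry_out(increments=[[255, [45, -1, 0], 0], [255, [45, -1, 0], 0], [255, [45, -1, 0], 0], [255, [29, -1, 0], 0], [255, [0, 0, 35], 0], [255, [0, 0, 35], 0], [255, [0, 0, 18], 0], [255, [0, 0, 6], 0]])

```text
time: 39.5
tool_pos: [0.4583, 0.3048, 0.0628]
ee_rot: [-3.136, 0.003, 1.557]
wrist_force: [0.0, 0.5, -0.8]
width: 0.0124
finger_force: 30.0
```

carry_out(increments=[[255, [0, 0, 3], 0], [255, [0, 0, 2], 0], [255, [0, 0, 1.5], 0], [255, [0, 0, 0.5], 0], [255, [0, 0, 0], 0], [255, [0, 0, 0], 0], [255, [0, 0, 0], 0]])

```text
time: 40.2
tool_pos: [0.4605, 0.3058, 0.0596]
ee_rot: [3.141, -0.0, 1.557]
wrist_force: [0.2, -0.0, -0.3]
width: 0.0123
finger_force: 30.0
```

carry_out(increments=[[255, [0, 0, 0.4], 0], [200, [0, 0, 0], 0], [140, [0, 0, 0], 0], [60, [0, 0, 0], 0], [0, [0, 0, 0], 0], [0, [0, 0, -20], 0], [0, [0, 0, -40], 0], [0, [0, 0, -45], 0]])

```text
time: 41.0
tool_pos: [0.4592, 0.3051, 0.1632]
ee_rot: [-3.138, 0.002, 1.557]
wrist_force: [0.3, 0.1, -0.7]
width: 0.0647
finger_force: 0.0
```

carry_out(increments=[[0, [-44, 1, 0], 0], [0, [-49, 0, 0], 0], [0, [-49, 1, 0], 0], [0, [-49, 0, 0], 0], [0, [-49, 1, 0], 0], [0, [-49, 0, 0], 0], [0, [-49, 1, 0], 0], [0, [-49, 0, 0], 0]])

```text
time: 41.8
tool_pos: [0.4588, -0.0832, 0.1642]
ee_rot: [3.14, 0.0, 1.557]
wrist_force: [1.9, 0.1, 0.5]
width: 0.0938
finger_force: 0.0
```

carry_out(increments=[[0, [-49, 0, 0], 0], [0, [-7, 0, 35], 0], [0, [0, 0, 45], 0], [0, [0, 0, 33], 0], [0, [0, 0, 0], 0], [0, [0, 0, 0], 0], [0, [0, 0, 0], 0], [0, [0, 0, 0], 0]])

```text
time: 42.6
tool_pos: [0.4601, -0.1379, 0.0535]
ee_rot: [3.137, 0.002, 1.558]
wrist_force: [0.4, -0.6, 0.1]
width: 0.094
finger_force: 0.0
```

carry_out(increments=[[0, [0, 0, 7], 0], [0, [0, 0, 0], 0], [255, [0, 0, 0], 0], [255, [0, 0, 0], 0], [255, [0, 0, 0], 0], [255, [0, 0, 0], 0], [255, [0, 0, 0], 0], [255, [0, 0, 0], 0]])

```text
time: 43.4
tool_pos: [0.4584, -0.1373, 0.0439]
ee_rot: [3.141, -0.0, 1.557]
wrist_force: [0.3, 0.1, 0.1]
width: 0.0534
finger_force: 30.0
```

carry_out(increments=[[255, [0, 0, 0], 0], [255, [0, 0, 0], 0], [255, [0, 0, 0], 0]])

```text
time: 43.7
tool_pos: [0.4584, -0.1373, 0.0439]
ee_rot: [3.141, -0.0, 1.557]
wrist_force: [-0.1, -1.0, 0.6]
width: 0.0532
finger_force: 30.0
```

carry_out(increments=[[255, [0, 0, -30], 0], [255, [0, 0, -40], 0], [255, [0, 0, -40], 0], [255, [32, -2, 0], 0], [255, [45, -3, 0], 0], [255, [45, -3, 0], 0], [255, [45, -3, 0], 0], [255, [45, -3, 0], 0]])

```text
time: 44.5
tool_pos: [0.4465, 0.0764, 0.1536]
ee_rot: [-3.141, -0.0, 1.557]
wrist_force: [0.7, 0.6, -1.2]
width: 0.0531
finger_force: 30.0
```

carry_out(increments=[[255, [45, -3, 0], 0], [255, [45, -2, 0], 0], [255, [45, -2, 0], 0], [255, [37, -2, 0], 0], [255, [0, 0, 35], 0], [255, [0, 0, 40], 0], [255, [0, 0, 18], 0], [255, [0, 0, 6], 0]])

```text
time: 45.3
tool_pos: [0.438, 0.2461, 0.0514]
ee_rot: [-3.135, 0.003, 1.558]
wrist_force: [0.4, 0.0, -1.1]
width: 0.0534
finger_force: 30.0
```

carry_out(increments=[[255, [0, 0, 3], 0], [255, [0, 0, 2], 0], [255, [0, 0, 1.5], 0], [255, [0, 0, 0.5], 0], [255, [0, 0, 0], 0], [255, [0, 0, 0], 0], [255, [0, 0, 0], 0]])

```text
time: 46.0
tool_pos: [0.4407, 0.247, 0.0482]
ee_rot: [3.141, -0.0, 1.557]
wrist_force: [-0.3, 0.8, -1.9]
width: 0.0529
finger_force: 30.0
```

Release, rise and look at the board.

carry_out(increments=[[255, [0, 0, 0.4], 0], [110, [0, 0, 0], 0], [60, [0, 0, 0], 0], [0, [0, 0, 0], 0], [0, [0, 0, 0], 0], [0, [0, 0, -25], 0], [0, [0, 0, -50], 0], [0, [0, 0, -50], 0]])

```text
time: 46.8
tool_pos: [0.4396, 0.2466, 0.1726]
ee_rot: [-3.139, 0.001, 1.557]
wrist_force: [1.2, 0.4, 0.2]
width: 0.0934
finger_force: 0.0
```

carry_out(increments=[[0, [-20, 15, -40], 0], [0, [0, 0, 0], 0], [0, [0, 0, 0], 0], [0, [0, 0, 0], 0], [0, [0, 0, 0], 0], [0, [0, 0, 0], 0]])

```text
time: 47.4
tool_pos: [0.4543, 0.2268, 0.2106]
ee_rot: [-3.138, 0.001, 1.558]
wrist_force: [1.1, -0.4, 0.3]
width: 0.0939
finger_force: 0.0
```

Run:
```python
from h import *
import pickle
st(); c=robot.get_calibration('wrist'); i=robot.snapshot('wrist'); cv2.imwrite('pics/w7.png',i)
p=w2p(c,[.46,.305,.02]).astype(int); x0,y0=max(p[0]-85,0),max(p[1]-110,0)
pickle.dump((c,x0,y0),open('w7.pkl','wb'))
cv2.imwrite('pics/w7c.png',cv2.resize(i[y0:y0+195,x0:x0+170],None,fx=3,fy=3,interpolation=cv2.INTER_CUBIC))
```

```text
47.4 [0.4543 0.2268 0.2106] [-3.1383  0.0011  1.5577] 0.0939 0.0
```

View pics/w7c.png

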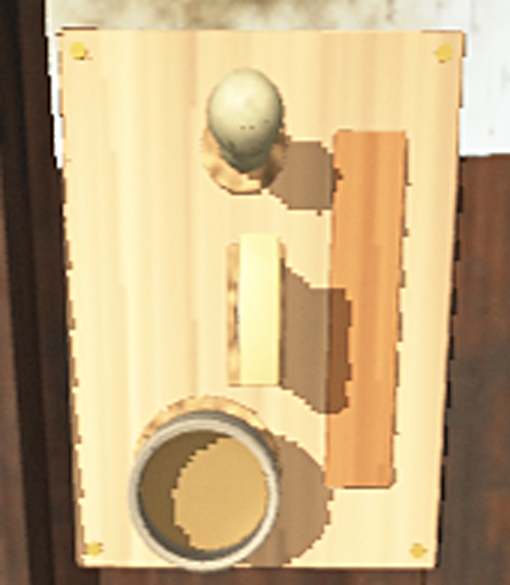

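The board shows all three standing on their mats, just as they were at the start: punch (245,115), cutter (260,310), pot (204,492). I hand the job in.

Run:
```python
from h import *
import pickle
c,x,y=pickle.load(open('w7.pkl','rb'))
for n,u,v,z in(('pot',204,492,.061),('cut',260,310,.081),('punch',245,110,.06)): print(n,p2w(c,x+u/3,y+v/3,z)[:2])
print(robot.close_job())
```

```text
pot [0.44100202 0.24587305]
cut [0.46047171 0.30541065]
punch [0.45665292 0.36675301]
the job is handed in; nothing more can be done
None
```

I handed the job in after about 47 s of robot time. In the last pictures the gauge lies flat about 3 mm from the book's middle, and the pot, cutter and punch stand released within about 2 mm of their mat centres; the hand-in returned no verdict.

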